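# Tip the rejects through the scrap bin's spring flap

## Robot

A 7-joint arm with a two-finger parallel gripper is mounted at the origin on the work surface. World frame = base frame: x ahead of the robot, y to its left, z up, the work surface at z = 0. Lengths are in m, angles in rad, forces in N, time in s.
With the tool pointing down it reaches from about 0.4 to 0.875 m from the base axis. Payload 19.3 kg.
Tool frame: the origin (TCP) lies midway between the tips of the shut fingers; the grasp point (between the pads) lies 19 mm behind it (bot.pinch_z is the distance from the TCP to the grasp point, in m); z points along the fingers, y is the line along which they close (so a half turn about z gives the same grasp; the last joint's range is limited). The gripper opens to 85 mm and grips with 20 to 120 N. Pads are 22 mm wide; open, the fingers measure 114 mm over their backs; the gripper's body (76 mm by 85 mm) begins 54 mm behind the grasp point. The pads swing forward as they close: fully open they stand 13 mm farther back than shut.
Start: joints at [-1.235, 0.521, -0.036, 1.599, 0.021, 1.021, -0.113], TCP at [0.247, 0.574, 0.231] pointing down, gripper open.
Joint ranges: [-2.91, 2.91], [-0.3, 2.13], [-1.5, 1.42], [0.17, 2.43], [-1.26, 4.41], [0.16, 1.93], [-2.52, 2.52]. Speed limits (rad/s): [1.89, 1.89, 2.39, 2.39, 3.01, 3.01, 3.01].

## Interface

Orientations are given as [roll, pitch, yaw] about the fixed x, y, z axes, in that order (R = Rz(yaw) Ry(pitch) Rx(roll)).
In Python, from workcell import observe, viewer, bot gives the robot as it stands. The module is installed in compiled form; this text tells all that it offers.
- The arm moves only by the tool play_rows, never from a script. Its argument "motion" is a list of rows, each a list of 7 numbers: the shift along the tool's x, y, z in cm, then the turn, a rotation vector about the tool's x, y, z in rad, then the opening, from -1 (shut) to 1 (fully open), so that 0 is half open. A call has exactly 5 rows; each row is the pose to reach, as a shift and turn from the pose commanded when the call began, along the tool's axes at that moment; what a row does not reach only later rows make up. A row lasts 1/10 s, in which the tool goes at most 50 mm and 8.59 degrees, less where a joint would pass 70% of its speed; a pose out of reach is approached as far as the arm can. A call with a gripper value outside its range is refused whole. The fingers move at their own pace and stop on an object; "squeeze" is the grip in N (left out, the last holds). Time passes only in rows, so rows that repeat a pose let the fingers close, or fill a call up. It gives the time, the measured TCP pose, the force, the opening and the grip force at its end, in the units of the state.
- observe(): the state, without advancing time (a new reading comes with each control period).
- viewer.grab_frame(name): name is "side" or "top"; returns (picture, depth): 400x640x3 uint8, red, green, blue; 400x640 float32, m along the optical axis (not along the pixel's ray), 0 where there is no reading.
- viewer.camera_info(name): a dict with "fx", "fy", "cx", "cy" (pixels), "R" (3x3) and "t" (3): a world point X has camera coordinates R X + t. Camera axes: x right, y down, z forward; pixel columns grow to the right and rows downward; lengths in m; the calibration is good to about 2 mm. A picture is of the moment at which its call begins. camera_info takes no time and is no camera call.
- bot.job_done(): hands the job in; it is judged then, once.
The state is a dict: "clock": time; "qpos": joint angles; "qd": joint speeds; "joint_efforts": joint torques, N m; "position": TCP position; "tool_rot": TCP orientation; "force": force on the tool from outside, world axes, zero at the start; "moment": the same for the moment, N m; "grip_width": finger opening in m; "finger_force": force on a finger pad.
Only numpy, scipy, OpenCV 4.12 (cv2) and the standard library are available. Lean on these libraries where they do the work, as an engineer would, in place of code of your own. Each camera call takes 0.05 s, during which the arm holds its last target. There are 200 camera calls.

## Task

Empty the three rejected modules out of the red-handled scoop into the red scrap bin: press the bin's sprung flap down with the lip of the scoop (not with the gripper) and tip the scoop through the opening so that they all slide in, spilling none on the bench. Then draw the scoop out so that the flap springs shut, and gently stand the empty scoop upright on the middle of the blue mat. Leave the board rack, the tray of good modules and the canister where they are.

Things in the scene. Friction and masses are not known exactly. Their poses are not given: they have to be found in the camera images.
- scoop: Black plastic parts scoop with red handle, 0.2 kg empty, holding the 3 rejects. Origin: centre of the underside of its floor; +x to the open lip, z up. Floor 150 mm long (x -75 to 75), 3 mm thick; 82 mm wide outside, 76 inside. Side walls 46 mm high at the rear wall falling to 20 at the open front, which has no upstand: the rejects slide out once the nose is down some 16 to 25 degrees.
- scoop_grip (a point): Point in the middle of the scoop's straight red handle, at (-118, 0, 65) mm in the scoop's frame, axes as the scoop's. The handle is 24 mm wide (along y) and 18 mm thick, and rises rearward at 40 degrees from (-76, 0, 30) to its free end, 42 mm past this point. Pinch it across the 24 mm, from straight above or with the fingers leaning along the handle.
- scoop_lip (a point): Middle of the front edge of the scoop's lip, at (76, 0, 2) mm in the scoop's frame.
- bin: Red steel scrap bin, fixed, 240 (x) by 190 (y) mm, empty. Origin: centre of its underside; at yaw 0 its low front faces the robot (-x). The hood slopes up along +x at 15 degrees, from 130 mm high in front (x = -120) to 194 at the back. Its opening, 125 mm wide, runs 121 mm up the slope from the hinge line and has a 16 mm high collar on both sides (at y = +-63 mm) and the far edge, none at the hinge.
- flap (a joint): Sprung aluminium flap closing the bin's opening. Hinged at its front edge; the far edge swings down into the bin, making a ramp that falls away to +x. Value in rad: 0 shut (15 degrees up), 0.26 level, 1.1 fully down at its stop (48 degrees down). It shuts by itself: spring 0.28 N m when shut, 0.41 at the stop, about 4 to 7 N on a lip 55 mm from the hinge. The rejects are too light to open it.
- flap_hinge (a point): Middle of the flap's hinge line on its top face, at (-90, 0, 138) mm in the bin's frame. Its frame turns with the flap: x along the flap from hinge to free edge, z out of its top face.
- flap_edge (a point): Middle of the flap's free edge (yellow stripe) on its top face, 119 mm from the hinge; the flap is 120 mm wide, 4 mm thick. Moves with the flap.
- reject_a: Rejected power module, 36 (x) by 60 (y) by 18 (z) mm, green board with a yellow transformer, about 45 g, slippery. Origin: centre of its underside. At the start it lies crosswise in the scoop, rearmost.
- reject_b: Rejected power module like reject_a, in the middle of the scoop at the start.
- reject_c: Rejected power module like reject_a, foremost in the scoop at the start (its centre some 43 mm behind the lip).
- mat: Blue bench mat, 300 (x) by 200 (y) by 2 mm, fixed to the bench; origin: centre of its underside. The scoop stands on it at the start and at the end.
- board_rack: Bystander: black slotted rack with upright green circuit boards, 260 by 110 by 132 mm.
- canister: Bystander: white canister with a red cap, 100 by 140 by 173 mm.
- good_tray: Bystander: black open tray holding good modules, 180 by 120 by 55 mm.

How it is judged:
By the outcome, as a careful person would: the job done as asked, in the order asked, and still so for the second after the job is handed in, with the robot touching nothing.
It also fails if it takes over 72 s, if anything falls off the work surface, if the arm or the gripper's body presses on something with over 40 N, if the wrist force passes 120 N, or if a joint passes its speed limit or range.

## Working session

There is one attempt and no reset: what is moved stays moved. The work goes in short steps, Python scripts to look and compute and a tool call to move; the robot and the scene stay as the last step left them, time stands still between calls to the robot, and variables do not carry over. Pictures are saved under pics/ and viewed, at most 10 in all, crops included, and the job is handed in when it is done.

Besides the shell and the picture viewer there is one more tool, called after "Call:" by a JSON object that holds its "api" and its "payload", one argument or row to a line. play_rows: Moves the arm, as the interface text tells. Its arguments: {"type":"object","properties":{"motion":{"type":"array"},"squeeze":{"type":"number"}},"required":["motion"]}

```bash
mkdir -p pics; ls; python3 - <<'E'
from workcell import observe, viewer, bot
import cv2, numpy as np
for n in("side","top"):
    p,d=viewer.grab_frame(n); np.savez(f"pics/{n}0.npz",p=p,d=d); cv2.imwrite(f"pics/{n}0.png",p[:,:,::-1])
    print(n,viewer.camera_info(n))
s=observe();print({k:np.round(v,4) for k,v in s.items()},bot.pinch_z)
E
```

```text
pics
side {'fx': 429.2225795444327, 'fy': 429.2225795444327, 'cx': 323.6846848061486, 'cy': 201.83425840350657, 'R': array([[-0.3160438 ,  0.9487352 ,  0.00422419],
       [ 0.89725891,  0.30033682, -0.32361124],
       [-0.30829005, -0.09848514, -0.9461807 ]]), 't': array([ 0.14358719, -0.43098699,  1.55033926])}
top {'fx': 504.7860601947826, 'fy': 504.7860601947826, 'cx': 314.5302989573237, 'cy': 196.40418738100084, 'R': array([[ 0.08236051, -0.99660134, -0.00158538],
       [-0.97654869, -0.08038561, -0.19972683],
       [ 0.19892059,  0.0179978 , -0.97985034]]), 't': array([-0.02725815,  0.55433648,  1.65147691])}
{'clock': np.float64(0.1), 'qpos': array([-1.2352,  0.522 , -0.0364,  1.5999,  0.0212,  1.0211, -0.1128]), 'qd': array([ 0.0002, -0.0022,  0.0008, -0.0014, -0.0022, -0.0012, -0.0002]), 'joint_efforts': array([ 3.50000e-03, -9.28479e+01,  1.98330e+00, -3.70526e+01,
        1.80000e-02,  5.30000e-03,  1.00000e-04]), 'position': array([0.2466, 0.574 , 0.2308]), 'tool_rot': array([-3.1406e+00,  1.0000e-04,  2.7358e+00]), 'force': array([ 0.1606, -0.706 ,  0.4554]), 'moment': array([-0.0319,  0.0484, -0.0001]), 'finger_force': np.float64(0.0), 'grip_width': np.float64(0.0854)} 0.0187
```

View pics/side0.png

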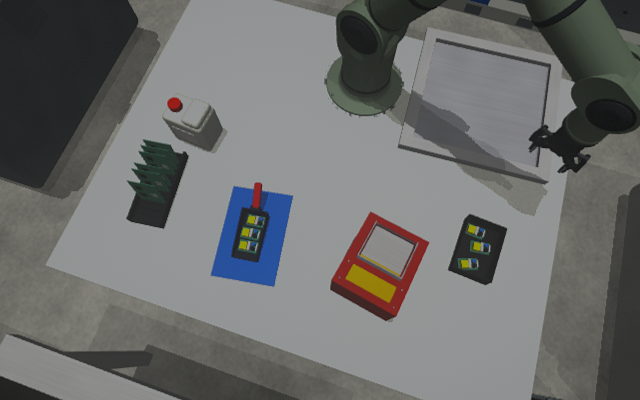

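View pics/top0.png

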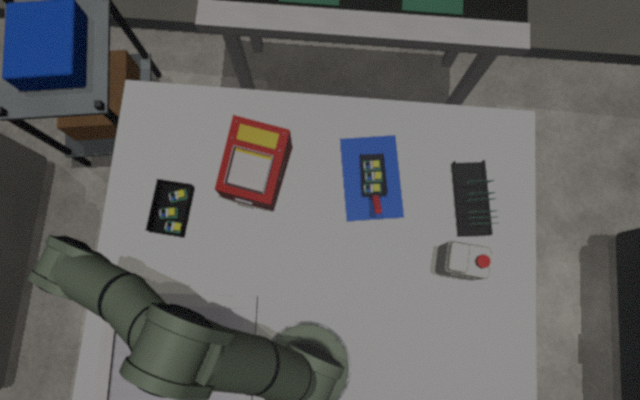

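The scoop stands on the mat (side about (250,232), top (373,182)), with its handle toward the robot. The bin is to the left of the mat (side (380,265), top (255,163)). Next I'll enlarge both views.

```bash
python3 - <<'E'
import cv2
for n,(r0,r1,c0,c1,k) in dict(side=(175,325,205,435,3.4),top=(105,225,210,410,4)).items():
    im=cv2.imread(f"pics/{n}0.png")[r0:r1,c0:c1]
    cv2.imwrite(f"pics/{n}0c.png",cv2.convertScaleAbs(cv2.resize(im,None,fx=k,fy=k,interpolation=cv2.INTER_CUBIC),alpha=1.5))
E
```

```text
(no output)
```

View pics/side0c.png

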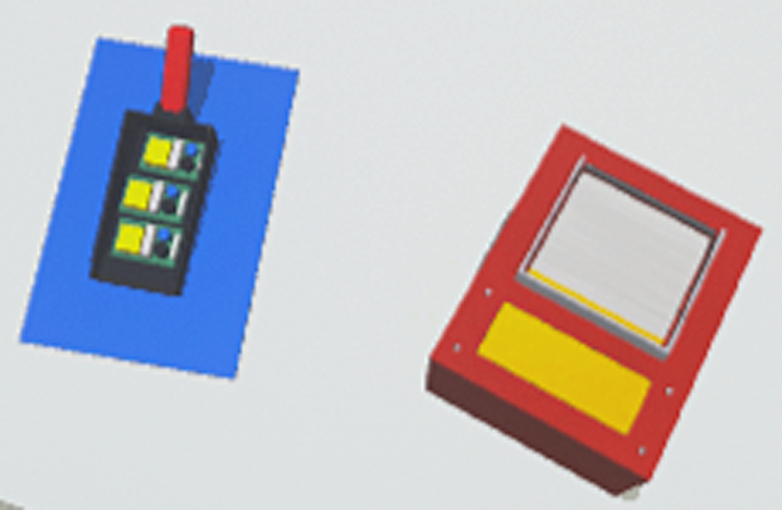

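View pics/top0c.png

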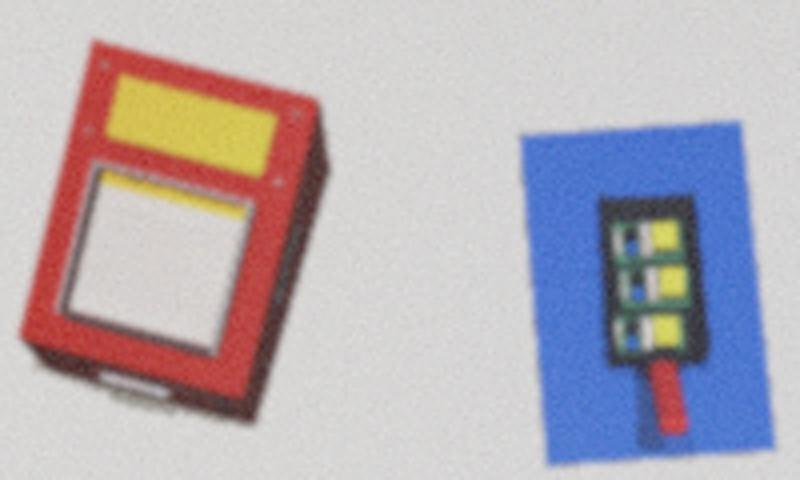

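The crops show the mat corners, scoop corners, handle and bin hood corners clearly. I'll triangulate matched pixels from both views and check the results against depth.

```bash
cat > h.py <<'E'
import numpy as np
from workcell import observe, viewer, bot
def ray(n,u,v):
    c=viewer.camera_info(n);R=c["R"];t=c["t"]
    d=R.T@np.array([(u-c["cx"])/c["fx"],(v-c["cy"])/c["fy"],1]);return -R.T@t,d
def tri(ps,pt):
    A=np.zeros((3,3));b=np.zeros(3)
    r=[]
    for n,p in(("side",ps),("top",pt)):
        o,d=ray(n,*p);d=d/np.linalg.norm(d);P=np.eye(3)-np.outer(d,d);A+=P;b+=P@o;r.append((o,d))
    X=np.linalg.solve(A,b)
    return X,max(np.linalg.norm(np.cross(X-o,d)) for o,d in r)
E
python3 - <<'E'
from h import *
S=lambda u,v:((u+.5)/3.4+204.5,(v+.5)/3.4+174.5)
T=lambda u,v:((u+.5)/4+209.5,(v+.5)/4+104.5)
P=dict(mat_nr=((98,37),(775,448)),mat_nl=((298,70),(548,465)),mat_fr=((22,342),(740,122)),mat_fl=((237,379),(521,134)),
lip_r=((90,277),(693,197)),lip_l=((182,296),(600,200)),rear_r=((128,110),(707,360)),rear_l=((215,127),(608,362)),
hend=((180,30),(675,430)),hbase=((174,105),(662,367)),
bin_nr=((563,125),(252,397)),bin_nl=((762,230),(22,338)),bin_fr=((432,358),(318,100)),bin_fl=((650,480),(95,42)))
D={n:np.load(f"pics/{n}0.npz")["d"] for n in("side","top")}
R={}
for k,(a,b) in P.items():
    X,e=tri(S(*a),T(*b));R[k]=X
    z=[]
    for n,p in(("side",S(*a)),("top",T(*b))):
        o,d=ray(n,*p);z.append(np.round(o+d*D[n][int(round(p[1])),int(round(p[0]))],3))
    print(k,np.round(X,4),round(e*1000,1),*z)
for s in("mat","lip","rear","bin"):
    for l in([("nr","nl","fr","fl")] if s in("mat","bin") else [("r","l")]):
        q=[R[s+"_"+i] for i in l];print(s,np.mean(q,0).round(4))
yaw=lambda a,b:np.arctan2(*(b-a)[[1,0]])
print("mat yaw",yaw(R["mat_nr"],R["mat_fr"]),yaw(R["mat_nl"],R["mat_fl"]),"bin",yaw(R["bin_nr"],R["bin_fr"]),yaw(R["bin_nl"],R["bin_fl"]))
print("scoop yaw",yaw(R["rear_r"]+R["rear_l"],R["lip_r"]+R["lip_l"]),yaw(R["hend"],(R["lip_r"]+R["lip_l"])/2))
E
```

```text
mat_nr [ 0.5194 -0.2925  0.003 ] 0.4 [ 0.521 -0.291  0.007] [ 0.521 -0.294 -0.004]
mat_nl [ 0.4889 -0.0978 -0.    ] 0.6 [ 0.489 -0.097  0.001] [ 0.489 -0.098  0.003]
mat_fr [ 0.8146 -0.2482 -0.0059] 0.8 [ 0.815 -0.246  0.   ] [ 0.814 -0.248 -0.002]
mat_fl [ 7.849e-01 -5.130e-02  3.000e-04] 2.2 [ 0.785 -0.049  0.003] [ 0.788 -0.054 -0.007]
lip_r [ 7.399e-01 -2.101e-01 -3.000e-04] 0.1 [ 0.741 -0.209  0.005] [ 0.74  -0.21  -0.001]
lip_l [ 0.73   -0.1259 -0.0016] 2.2 [ 0.73  -0.123  0.003] [ 0.724 -0.126  0.022]
rear_r [ 0.5863 -0.2273  0.0321] 0.9 [ 0.591 -0.223  0.05 ] [ 0.591 -0.23   0.007]
rear_l [ 0.577  -0.143   0.0359] 1.5 [ 0.568 -0.153  0.   ] [ 0.581 -0.143  0.015]
hend [ 0.5133 -0.1967  0.0849] 0.1 [ 0.518 -0.193  0.099] [ 0.512 -0.196  0.095]
hbase [ 0.5729 -0.1858  0.0485] 0.8 [ 0.576 -0.182  0.059] [ 0.573 -0.186  0.05 ]
bin_nr [0.5042 0.155  0.125 ] 5.0 [0.505 0.16  0.129] [0.516 0.156 0.064]
bin_nl [0.5386 0.344  0.1223] 2.0 [ 0.5    0.367 -0.002] [0.537 0.341 0.129]
bin_fr [0.739  0.1157 0.1868] 0.6 [0.74  0.117 0.196] [0.737 0.115 0.192]
bin_fl [0.7739 0.3005 0.1847] 1.2 [0.752 0.327 0.   ] [0.771 0.298 0.193]
mat [ 0.6519 -0.1725 -0.0007]
lip [ 0.7349 -0.168  -0.0009]
rear [ 0.5816 -0.1852  0.034 ]
bin [0.6389 0.2288 0.1547]
mat yaw 0.14886807019155163 0.15572578360354886 bin -0.16601689361696786 -0.18297622895984206
scoop yaw 0.11141951784945398 0.12864914791473833
```

```bash
cat >> h.py <<'E'
from scipy.spatial.transform import Rotation as Ro
LEAN=np.radians(20); PZ=bot.pinch_z
SC=np.array([.6585,-.1765,.002]); SY=.12          # scoop start
BIN=np.array([.639,.229,0]); BY=-.174             # bin
MAT=np.array([.652,-.1725,.002]); MY=.152
def rt(yaw,th): return Ro.from_euler("xyz",[np.pi,th-LEAN,yaw])
def tcp_of_scoop(o,yaw,th):                        # scoop origin, yaw, nose-down pitch -> tcp
    S=Ro.from_euler("xyz",[0,th,yaw]); R=rt(yaw,th)
    return o+S.apply([-.118,0,.065])+R.apply([0,0,PZ]),R
def scoop_lip_at(d,h,yaw,th):                      # lip at d beyond hinge, h above it
    hin=BIN+Ro.from_euler("z",BY).apply([-.09+d,0,.138+h])
    return hin-Ro.from_euler("xyz",[0,th,yaw]).apply([.076,0,0])
def row(*targets):
    s=observe();p=s["position"];R=Ro.from_euler("xyz",s["tool_rot"])
    print("t",round(float(s["clock"]),2),"p",p.round(4),"rpy",s["tool_rot"].round(3),"q",s["qpos"].round(2),"F",s["force"].round(1),"w",round(float(s["grip_width"]),4))
    for pt,Rt in targets:
        print("  cm",(R.inv().apply(pt-p)*100).round(2),"rv",(R.inv()*Rt).as_rotvec().round(3))
        p,R=pt,Rt
E
python3 - <<'E'
from h import *
g,R=tcp_of_scoop(SC,SY,0)
D=Ro.from_euler("xyz",[np.pi,0,SY])
print(g)
row((np.array([.43,.18,.28]),Ro.from_euler("xyz",[np.pi,0,1.3])),(g+R.apply([0,0,-.13]),R),(g,R))
E
```

```text
[ 0.54769836 -0.18986039  0.04942775]
t 0.1 p [0.2466 0.574  0.2308] rpy [-3.141  0.     2.736] q [-1.24  0.52 -0.04  1.6   0.02  1.02 -0.11] F [ 0.2 -0.7  0.5] w 0.0854
  cm [-32.4  -28.96  -4.89] rv [-1.000e-03  1.000e-03  1.436e+00]
  cm [-34.18  17.12  10.84] rv [-0.206  0.307  1.167]
  cm [ 0.  0. 13.] rv [0. 0. 0.]
```

Call:
{"api": "play_rows", "payload": {
  "motion": [
    [-4,-3.6,-1.5,0,0,0.14,1],
    [-8,-7.2,-3,0,0,0.28,1],
    [-12,-10.8,-4.5,0,0,0.42,1],
    [-16,-14.3,-5,0,0,0.56,1],
    [-20,-18,-5,0,0,0.7,1]
  ],
  "squeeze": 100
}}

```text
clock: 0.6
position: [0.3497, 0.3511, 0.281]
tool_rot: [3.141, -0.001, 2.03]
force: [1.7, 0.3, 0.4]
grip_width: 0.0856
finger_force: 0.0
```

```bash
python3 - <<'E'
from h import *
g,R=tcp_of_scoop(SC,SY,0)
row((np.array([.43,.18,.28]),Ro.from_euler("xyz",[np.pi,0,1.3])),(g+R.apply([0,0,-.13]),R))
row((g+R.apply([0,0,-.13]),R))
E
```

```text
t 0.6 p [0.3497 0.3511 0.281 ] rpy [ 3.141e+00 -1.000e-03  2.030e+00] q [-1.05  0.26  0.18  1.88 -0.05  1.01 -0.39] F [1.7 0.3 0.4] w 0.0856
  cm [-18.89  -0.39   0.09] rv [ 0.001 -0.001  0.73 ]
  cm [-34.18  17.12  10.84] rv [-0.206  0.307  1.167]
t 0.6 p [0.3497 0.3511 0.281 ] rpy [ 3.141e+00 -1.000e-03  2.030e+00] q [-1.05  0.26  0.18  1.88 -0.05  1.01 -0.39] F [1.7 0.3 0.4] w 0.0856
  cm [-55.79 -10.44  10.89] rv [-0.333  0.234  1.888]
```

Joint 1 turns opposite to what I assumed. The half-turned grasp therefore keeps joint 7 farther from its limit at the bin, so I'll switch to it.

```bash
sed -i 's/^def rt.*/def rt(yaw,th): return Ro.from_euler("xyz",[np.pi,th-LEAN,yaw])*Ro.from_euler("z",np.pi)/' h.py; python3 - <<'E'
from h import *
g,R=tcp_of_scoop(SC,SY,0)
row((g+R.apply([0,0,-.13]),R))
E
```

```text
t 0.6 p [0.3497 0.3511 0.281 ] rpy [ 3.141e+00 -1.000e-03  2.030e+00] q [-1.05  0.26  0.18  1.88 -0.05  1.01 -0.39] F [1.7 0.3 0.4] w 0.0856
  cm [-55.79 -10.44  10.89] rv [-0.214 -0.304 -1.219]
```

Call:
{"api": "play_rows", "payload": {
  "motion": [
    [-4.5,-0.8,0,-0.017,-0.024,-0.1,1],
    [-9,-1.7,0,-0.034,-0.048,-0.2,1],
    [-13.5,-2.5,0,-0.05,-0.073,-0.29,1],
    [-18,-3.4,0,-0.07,-0.1,-0.39,1],
    [-22.5,-4.2,0,-0.086,-0.122,-0.49,1]
  ]
}}

```text
clock: 1.1
position: [0.4124, 0.1311, 0.2803]
tool_rot: [3.088, 0.139, 2.528]
force: [1.1, -0.2, 0.1]
grip_width: 0.0854
finger_force: 0.0
```

```bash
python3 - <<'E'
from h import *
g,R=tcp_of_scoop(SC,SY,0)
row((g+R.apply([0,0,-.13]),R))
E
```

```text
t 1.1 p [0.4124 0.1311 0.2803] rpy [3.088 0.139 2.528] q [-0.77  0.08  0.26  2.11  0.11  0.84  0.38] F [ 1.1 -0.2  0.1] w 0.0854
  cm [-24.49 -22.15  13.24] rv [-0.127 -0.181 -0.718]
```

Call:
{"api": "play_rows", "payload": {
  "motion": [
    [-3,-2.7,1,-0.016,-0.022,-0.09,1],
    [-6,-5.4,2.5,-0.03,-0.045,-0.18,1],
    [-9,-8.1,4,-0.047,-0.068,-0.27,1],
    [-12,-10.8,5.5,-0.064,-0.09,-0.36,1],
    [-15,-13.5,7.5,-0.08,-0.11,-0.45,1]
  ]
}}

```text
clock: 1.6
position: [0.4596, -0.0389, 0.23]
tool_rot: [3.093, 0.255, 2.928]
force: [0.4, 0.8, 0.3]
grip_width: 0.0854
finger_force: 0.0
```

```bash
python3 - <<'E'
from h import *
g,R=tcp_of_scoop(SC,SY,0)
row((g+R.apply([0,0,-.13]),R))
E
```

```text
t 1.6 p [ 0.4596 -0.0389  0.23  ] rpy [3.093 0.255 2.928] q [-0.39  0.15  0.37  2.23 -0.08  0.52  1.4 ] F [0.4 0.8 0.3] w 0.0854
  cm [ -5.88 -14.69   6.87] rv [-0.051 -0.085 -0.321]
```

Call:
{"api": "play_rows", "payload": {
  "motion": [
    [-1.2,-3,1,-0.01,-0.017,-0.07,1],
    [-2.4,-6,2.5,-0.02,-0.034,-0.13,1],
    [-3.6,-9,4,-0.03,-0.05,-0.2,1],
    [-4.8,-12,5.5,-0.04,-0.07,-0.26,1],
    [-5.9,-14.7,6.9,-0.05,-0.085,-0.32,1]
  ]
}}

```text
clock: 2.1
position: [0.4992, -0.1765, 0.1779]
tool_rot: [3.135, 0.337, -3.056]
force: [-0.0, 0.6, -1.1]
grip_width: 0.0854
finger_force: 0.0
```

```bash
python3 - <<'E'
from h import *
import cv2
g,R=tcp_of_scoop(SC,SY,0)
row((g,R))
p,_=viewer.grab_frame("side");q,_=viewer.grab_frame("top")
a=cv2.resize(p[150:280,180:340],None,fx=2.5,fy=2.5,interpolation=cv2.INTER_CUBIC)
b=cv2.resize(q[130:260,300:460],None,fx=2.5,fy=2.5,interpolation=cv2.INTER_CUBIC)
cv2.imwrite("pics/pre.png",cv2.convertScaleAbs(np.hstack([a,b])[:,:,::-1],alpha=1.5))
E
```

```text
t 2.1 p [ 0.4992 -0.1765  0.1779] rpy [ 3.135  0.337 -3.056] q [ 0.22  0.34  0.11  2.16 -0.48  0.38  2.4 ] F [-0.   0.6 -1.1] w 0.0854
  cm [-0.2  -1.84 13.67] rv [-0.005 -0.012 -0.033]
```

View pics/pre.png

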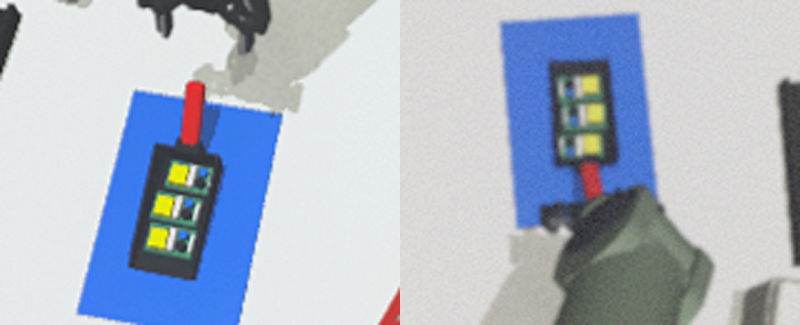

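The gripper hangs behind and above the handle (handle top at about (195,85) in the left half), roughly lined up with it. Joint 7 is at 2.4, too near its limit, so I'll turn the gripper half round in place.

Call:
{"api": "play_rows", "payload": {
  "motion": [
    [0,0,-0.5,0,0,0.145,1],
    [0,0,-1,0,0,0.29,1],
    [0,0,-1,0,0,0.435,1],
    [0,0,-1,0,0,0.58,1],
    [0,0,-1,0,0,0.725,1]
  ]
}}

```text
clock: 2.7
position: [0.4957, -0.1752, 0.188]
tool_rot: [2.907, 0.243, 2.466]
force: [0.1, -0.8, 0.2]
grip_width: 0.0851
finger_force: 0.0
```

Call:
{"api": "play_rows", "payload": {
  "motion": [
    [0,0,0,0,0,0.145,1],
    [0,0,0,0,0,0.29,1],
    [0,0,0,0,0,0.435,1],
    [0,0,0,0,0,0.58,1],
    [0,0,0,0,0,0.725,1]
  ]
}}

```text
clock: 3.2
position: [0.4958, -0.1751, 0.188]
tool_rot: [2.807, 0.031, 1.765]
force: [0.1, 0.2, -0.1]
grip_width: 0.0857
finger_force: 0.0
```

Call:
{"api": "play_rows", "payload": {
  "motion": [
    [0,0,0,0,0,0.145,1],
    [0,0,0,0,0,0.29,1],
    [0,0,0,0,0,0.435,1],
    [0,0,0,0,0,0.58,1],
    [0,0,0,0,0,0.725,1]
  ]
}}

```text
clock: 3.7
position: [0.4958, -0.1751, 0.188]
tool_rot: [2.867, -0.196, 1.072]
force: [0.3, 0.1, 0.2]
grip_width: 0.0855
finger_force: 0.0
```

Call:
{"api": "play_rows", "payload": {
  "motion": [
    [0,0,0,0,0,0.145,1],
    [0,0,0,0,0,0.29,1],
    [0,0,0,0,0,0.435,1],
    [0,0,0,0,0,0.58,1],
    [0,0,0,0,0,0.725,1]
  ]
}}

```text
clock: 4.2
position: [0.4958, -0.1751, 0.188]
tool_rot: [3.068, -0.328, 0.332]
force: [0.1, -0.4, -0.3]
grip_width: 0.0855
finger_force: 0.0
```

```bash
sed -i 's/^def rt.*/def rt(yaw,th): return Ro.from_euler("xyz",[np.pi,th-LEAN,yaw])/' h.py; python3 - <<'E'
from h import *
g,R=tcp_of_scoop(SC,SY,0)
row((g+R.apply([0,0,-.1]),R))
E
```

```text
t 4.2 p [ 0.4958 -0.1751  0.188 ] rpy [ 3.068 -0.328  0.332] q [-0.37  0.45  0.89  2.18 -1.03  0.61  0.03] F [ 0.1 -0.4 -0.3] w 0.0855
  cm [-0.41  2.03  4.74] rv [0.003 0.013 0.201]
```

Call:
{"api": "play_rows", "payload": {
  "motion": [
    [-0.1,0.5,1,0,0,0.07,1],
    [-0.2,1,2,0,0,0.14,1],
    [-0.4,2,3,0,0.013,0.2,1],
    [-0.4,2,4,0,0.013,0.2,1],
    [-0.4,2,4.7,0,0.013,0.2,1]
  ]
}}

```text
clock: 4.7
position: [0.5138, -0.1939, 0.1431]
tool_rot: [3.136, -0.348, 0.126]
force: [0.7, -0.5, 0.2]
grip_width: 0.0853
finger_force: 0.0
```

```bash
python3 - <<'E'
from h import *
g,R=tcp_of_scoop(SC,SY,0)
row((g,R))
E
```

```text
t 4.7 p [ 0.5138 -0.1939  0.1431] rpy [ 3.136 -0.348  0.126] q [-0.21  0.55  0.75  2.16 -1.22  0.57  0.03] F [ 0.7 -0.5  0.2] w 0.0853
  cm [ 0.02 -0.03  9.97] rv [0.003 0.001 0.006]
```

Call:
{"api": "play_rows", "payload": {
  "motion": [
    [0,0,1,0,0,0,1],
    [0,0,2,0,0,0,1],
    [0,0,3,0,0,0,1],
    [0,0,4,0,0,0,1],
    [0,0,5,0,0,0,1]
  ]
}}

```text
clock: 5.2
position: [0.531, -0.1917, 0.0965]
tool_rot: [3.136, -0.349, 0.127]
force: [-0.0, -0.5, -0.0]
grip_width: 0.0853
finger_force: 0.0
```

```bash
python3 - <<'E'
from h import *
g,R=tcp_of_scoop(SC,SY,0)
row((g,R))
E
```

```text
t 5.2 p [ 0.531  -0.1917  0.0965] rpy [ 3.136 -0.349  0.127] q [ 0.02  0.58  0.41  2.14 -1.25  0.39  0.05] F [-0.  -0.5 -0. ] w 0.0853
  cm [-0.03 -0.    5.  ] rv [0.003 0.    0.007]
```

Call:
{"api": "play_rows", "payload": {
  "motion": [
    [0,0,1,0,0,0,1],
    [0,0,2,0,0,0,1],
    [0,0,3,0,0,0,1],
    [0,0,4,0,0,0,1],
    [0,0,5,0,0,0,1]
  ]
}}

```text
clock: 5.7
position: [0.548, -0.19, 0.0495]
tool_rot: [3.136, -0.349, 0.127]
force: [0.6, -0.7, -0.4]
grip_width: 0.0851
finger_force: 0.0
```

```bash
python3 - <<'E'
from h import *
import cv2
g,R=tcp_of_scoop(SC,SY,0)
row((g,R))
p,_=viewer.grab_frame("side")
cv2.imwrite("pics/g1.png",cv2.convertScaleAbs(cv2.resize(p[150:280,180:340],None,fx=4,fy=4,interpolation=cv2.INTER_CUBIC)[:,:,::-1],alpha=1.5))
E
```

```text
t 5.7 p [ 0.548  -0.19    0.0495] rpy [ 3.136 -0.349  0.127] q [ 0.24  0.64  0.1   2.11 -1.25  0.21  0.07] F [ 0.6 -0.7 -0.4] w 0.0851
  cm [-0.03 -0.02 -0.  ] rv [0.003 0.    0.007]
```

View pics/g1.png

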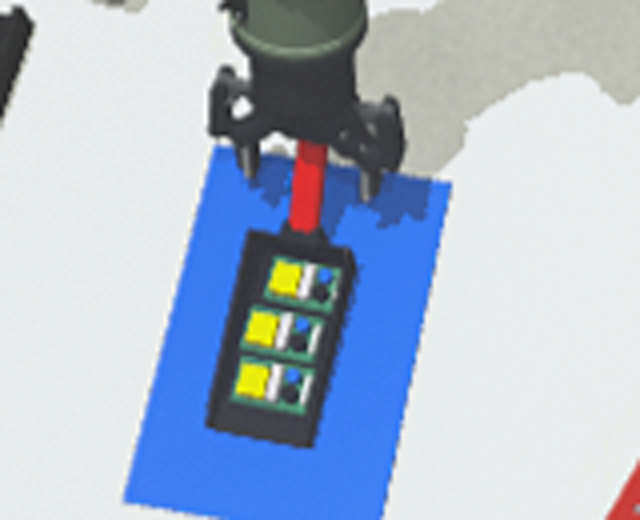

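The handle (310,180) is centred between the fingertips (248,175) and (370,195), so I'll close.

Call:
{"api": "play_rows", "payload": {
  "motion": [
    [0,0,0,0,0,0,0],
    [0,0,0,0,0,0,-0.3],
    [0,0,0,0,0,0,-0.6],
    [0,0,0,0,0,0,-1],
    [0,0,0,0,0,0,-1]
  ],
  "squeeze": 110
}}

```text
clock: 6.25
position: [0.5481, -0.1905, 0.0503]
tool_rot: [3.135, -0.35, 0.128]
force: [-2.8, 0.6, 7.6]
grip_width: 0.0227
finger_force: 107.3
```

Call:
{"api": "play_rows", "payload": {
  "motion": [
    [0,0,0,0,0,0,-1],
    [0,0,0,0,0,0,-1],
    [0,0,0,0,0,0,-1],
    [0,0,0,0,0,0,-1],
    [0,0,0,0,0,0,-1]
  ]
}}

```text
clock: 6.75
position: [0.5481, -0.1905, 0.0503]
tool_rot: [3.135, -0.35, 0.127]
force: [-3.0, 0.8, 7.8]
grip_width: 0.0228
finger_force: 107.3
```

```bash
python3 - <<'E'
from h import *
g,R=tcp_of_scoop(SC,SY,0)
row((g,R))
h=np.radians(-4)
row(tcp_of_scoop(SC+[0,0,.1],SY,h))
# bin approach
for d,hh,th in((-.08,.11,-4),(.03,.09,-3),(.085,.06,3),(.085,-.005,10)):
    o=scoop_lip_at(d,hh,BY,np.radians(th));p,Rr=tcp_of_scoop(o,BY,np.radians(th));print(d,hh,th,o.round(3),p.round(4))
E
```

```text
t 6.75 p [ 0.5481 -0.1905  0.0503] rpy [ 3.135 -0.35   0.127] q [ 0.24  0.64  0.1   2.11 -1.25  0.21  0.07] F [-3.   0.8  7.8] w 0.0228
  cm [-0.06 -0.07  0.07] rv [ 0.004 -0.001  0.007]
t 6.75 p [ 0.5481 -0.1905  0.0503] rpy [ 3.135 -0.35   0.127] q [ 0.24  0.64  0.1   2.11 -1.25  0.21  0.07] F [-3.   0.8  7.8] w 0.0228
  cm [ 2.82 -0.02 -8.68] rv [0.003 0.069 0.007]
-0.08 0.11 -4 [0.397 0.272 0.243] [0.284  0.2914 0.2822]
0.03 0.09 -3 [0.505 0.253 0.224] [0.3929 0.2723 0.2655]
0.085 0.06 3 [0.559 0.243 0.202] [0.452  0.2619 0.2552]
0.085 -0.005 10 [0.56  0.243 0.146] [0.4602 0.2604 0.2123]
```

Call:
{"api": "play_rows", "payload": {
  "motion": [
    [0.1,0,-0.3,0,0,0,-1],
    [0.35,0,-0.95,0,0,0,-1],
    [0.85,0,-2.3,0,0,0,-1],
    [1.5,0,-4.2,0,0,0,-1],
    [2.2,0,-6,0,0,0,-1]
  ]
}}

```text
clock: 7.25
position: [0.5472, -0.1902, 0.1142]
tool_rot: [3.136, -0.348, 0.127]
force: [0.7, 0.7, -3.6]
grip_width: 0.023
finger_force: 108.0
```

Call:
{"api": "play_rows", "payload": {
  "motion": [
    [0.7,0,-2,0,0,0,-1],
    [1.5,0,-4.2,0,0,0,-1],
    [2.3,0,-6.4,0,0,0,-1],
    [3,0,-8.2,0,0,0,-1],
    [3.4,0,-9.4,0,0,0,-1]
  ]
}}

```text
clock: 7.75
position: [0.5475, -0.1895, 0.215]
tool_rot: [3.135, -0.349, 0.127]
force: [0.4, 0.4, -3.9]
grip_width: 0.0227
finger_force: 108.1
```

```bash
python3 - <<'E'
from h import *
o=scoop_lip_at(.085,.09,BY,0)
row(tcp_of_scoop(SC+[0,0,.24],-.0,0),tcp_of_scoop(o,BY,0))
row(tcp_of_scoop(o,BY,0))
E
```

```text
t 7.75 p [ 0.5475 -0.1895  0.215 ] rpy [ 3.135 -0.349  0.127] q [-0.17  0.41  0.63  2.03 -0.77  0.59 -0.45] F [ 0.4  0.4 -3.9] w 0.0227
  cm [ 2.65 -1.26 -6.97] rv [-0.037 -0.001  0.12 ]
  cm [ -9.65 -43.88  -2.02] rv [-0.06  -0.     0.164]
t 7.75 p [ 0.5475 -0.1895  0.215 ] rpy [ 3.135 -0.349  0.127] q [-0.17  0.41  0.63  2.03 -0.77  0.59 -0.45] F [ 0.4  0.4 -3.9] w 0.0227
  cm [ -1.69 -46.02  -7.34] rv [-0.097 -0.001  0.283]
```

Call:
{"api": "play_rows", "payload": {
  "motion": [
    [0.2,-0.5,-0.7,0,0,0.01,-1],
    [0.6,-1.8,-2,-0.01,0,0.03,-1],
    [1.1,-4.2,-3.8,-0.018,0,0.053,-1],
    [1.6,-7.5,-5.6,-0.026,0,0.075,-1],
    [1.7,-11,-7,-0.035,0,0.1,-1]
  ]
}}

```text
clock: 8.25
position: [0.529, -0.0947, 0.2795]
tool_rot: [3.136, -0.348, 0.031]
force: [-0.2, 0.5, -4.0]
grip_width: 0.0227
finger_force: 108.2
```

```bash
python3 - <<'E'
from h import *
o=scoop_lip_at(.085,.09,BY,0)
row(tcp_of_scoop(o,BY,0))
E
```

```text
t 8.25 p [ 0.529  -0.0947  0.2795] rpy [ 3.136 -0.348  0.031] q [-0.66  0.24  0.9   2.08 -0.46  0.61 -1.  ] F [-0.2  0.5 -4. ] w 0.0227
  cm [ -6.58 -35.92  -2.14] rv [-0.065  0.     0.193]
```

Call:
{"api": "play_rows", "payload": {
  "motion": [
    [-0.6,-3.3,-0.3,-0.006,0,0.018,-1],
    [-1.2,-6.6,-0.5,-0.012,0,0.036,-1],
    [-1.8,-9.9,-0.7,-0.018,0,0.054,-1],
    [-2.4,-13.2,-0.9,-0.024,0,0.072,-1],
    [-3,-16.5,-1,-0.03,0,0.09,-1]
  ]
}}

```text
clock: 8.75
position: [0.4945, 0.0592, 0.2773]
tool_rot: [3.139, -0.347, -0.059]
force: [0.6, 0.2, -4.3]
grip_width: 0.0227
finger_force: 108.2
```

```bash
python3 - <<'E'
from h import *
o=scoop_lip_at(.085,.09,BY,0)
row(tcp_of_scoop(o,BY,0))
E
```

```text
t 8.75 p [0.4945 0.0592 0.2773] rpy [ 3.139 -0.347 -0.059] q [-1.33  0.21  1.17  2.17 -0.19  0.56 -1.68] F [ 0.6  0.2 -4.3] w 0.0227
  cm [ -5.43 -20.01  -1.82] rv [-0.037  0.002  0.108]
```

Call:
{"api": "play_rows", "payload": {
  "motion": [
    [-0.7,-3,-0.2,-0.005,0,0.015,-1],
    [-1.5,-6,-0.5,-0.01,0,0.03,-1],
    [-2.2,-9,-0.8,-0.015,0,0.045,-1],
    [-3,-11.5,-1,-0.02,0,0.055,-1],
    [-3.4,-13,-1.2,-0.024,0,0.065,-1]
  ]
}}

```text
clock: 9.25
position: [0.4658, 0.1923, 0.2762]
tool_rot: [3.137, -0.347, -0.124]
force: [0.2, 0.2, -2.5]
grip_width: 0.0224
finger_force: 108.2
```

```bash
python3 - <<'E'
from h import *
o=scoop_lip_at(.085,.09,BY,0)
row(tcp_of_scoop(o,BY,0))
E
```

```text
t 9.25 p [0.4658 0.1923 0.2762] rpy [ 3.137 -0.347 -0.124] q [-1.66  0.35  1.26  2.13 -0.23  0.62 -2.  ] F [ 0.2  0.2 -2.5] w 0.0224
  cm [-2.38 -6.74 -0.81] rv [-0.012  0.002  0.047]
```

Call:
{"api": "play_rows", "payload": {
  "motion": [
    [-0.7,-2,-0.2,0,0,0.015,-1],
    [-1.4,-4,-0.5,-0.01,0,0.03,-1],
    [-2,-5.7,-0.7,-0.01,0,0.04,-1],
    [-2.4,-6.7,-0.8,-0.012,0,0.047,-1],
    [-2.4,-6.7,-0.8,-0.012,0,0.047,-1]
  ]
}}

```text
clock: 9.75
position: [0.4501, 0.261, 0.2754]
tool_rot: [-3.141, -0.348, -0.174]
force: [0.1, -0.7, -4.7]
grip_width: 0.0231
finger_force: 108.2
```

```bash
python3 - <<'E'
from h import *
import cv2
seq=[(.085,.04,6),(.085,.0,10),(.085,-.021,20),(.085,-.039,30),(.085,-.061,40)]
row(*[tcp_of_scoop(scoop_lip_at(d,h,BY,np.radians(t)),BY,np.radians(t)) for d,h,t in seq])
p,_=viewer.grab_frame("side");q,_=viewer.grab_frame("top")
np.savez("pics/over.npz",p=p,q=q)
a=cv2.resize(p[180:330,310:460],None,fx=2.6,fy=2.6,interpolation=cv2.INTER_CUBIC)
b=cv2.resize(q[100:250,190:340],None,fx=2.6,fy=2.6,interpolation=cv2.INTER_CUBIC)
cv2.imwrite("pics/over.png",cv2.convertScaleAbs(np.hstack([a,b])[:,:,::-1],alpha=1.5))
E
```

```text
t 9.75 p [0.4501 0.261  0.2754] rpy [-3.141 -0.348 -0.174] q [-1.75  0.44  1.25  2.07 -0.29  0.68 -2.13] F [ 0.1 -0.7 -4.7] w 0.0231
  cm [-0.58 -0.12  3.05] rv [-0.    -0.104 -0.   ]
  cm [-0.17  0.    2.79] rv [ 0.   -0.07 -0.  ]
  cm [ 1.77 -0.   -0.55] rv [-0.    -0.175 -0.   ]
  cm [ 2.13  0.   -0.81] rv [ 0.    -0.175 -0.   ]
  cm [ 2.51  0.   -0.45] rv [-0.    -0.175 -0.   ]
```

View pics/over.png

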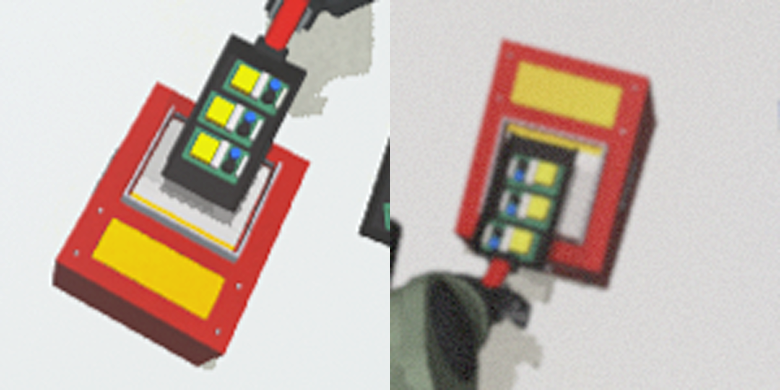

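```bash
python3 - <<'E'
from h import *
S=lambda u,v:((u+.5)/2.6+309.5,(v+.5)/2.6+179.5)
T=lambda u,v:((u+.5-390)/2.6+189.5,(v+.5)/2.6+99.5)
for k,a,b in(("lip-",(163,177),(577,152)),("lip+",(240,211),(500,133)),("hood f-",(58,262),(649,79)),("yel+",(210,317),(520,62)),("yel-",(92,262),(622,88)),("yel2+",(230,270),(513,97)),("yel2-",(113,220),(611,127))):
    X,e=tri(S(*a),T(*b)); print(k,X.round(4),round(e*1000,1),"binframe",Ro.from_euler("z",-BY).apply(X-BIN).round(4))
E
```

```text
lip- [0.6293 0.191  0.2162] 1.7 binframe [-0.003  -0.0391  0.2162]
lip+ [0.6412 0.2773 0.2323] 3.3 binframe [-0.0062  0.048   0.2323]
hood f- [0.7393 0.1161 0.1811] 1.3 binframe [ 0.1183 -0.0938  0.1811]
yel+ [0.7447 0.2763 0.1914] 1.9 binframe [0.096  0.0649 0.1914]
yel- [0.7272 0.149  0.1743] 1.3 binframe [ 0.1007 -0.0635  0.1743]
yel2+ [0.6958 0.2798 0.2019] 3.8 binframe [0.0471 0.0599 0.2019]
yel2- [0.6777 0.1575 0.1691] 0.5 binframe [ 0.0505 -0.0638  0.1691]
```

The lip is at bin x −5 mm as planned, about 4 mm off to +y. I'll shift by 3 mm and descend onto the flap.

Call:
{"api": "play_rows", "payload": {
  "motion": [
    [-0.1,0,0.6,0,-0.02,0,-1],
    [-0.2,0.1,1.2,0,-0.04,0,-1],
    [-0.3,0.1,1.8,0,-0.06,0,-1],
    [-0.5,0.2,2.4,0,-0.08,0,-1],
    [-0.6,0.2,3,0,-0.104,0,-1]
  ]
}}

```text
clock: 10.35
position: [0.4548, 0.256, 0.2453]
tool_rot: [-3.14, -0.243, -0.177]
force: [0.0, 0.2, -2.7]
grip_width: 0.023
finger_force: 108.3
```

Call:
{"api": "play_rows", "payload": {
  "motion": [
    [0,0,0.6,0,-0.014,0,-1],
    [-0.1,0,1.2,0,-0.028,0,-1],
    [-0.1,0,1.8,0,-0.042,0,-1],
    [-0.2,0,2.4,0,-0.056,0,-1],
    [-0.2,0,2.8,0,-0.07,0,-1]
  ]
}}

```text
clock: 10.85
position: [0.4597, 0.2562, 0.2173]
tool_rot: [-3.141, -0.174, -0.176]
force: [0.8, -0.1, -0.1]
grip_width: 0.0232
finger_force: 108.5
```

```bash
python3 - <<'E'
from h import *
seq=[(.085,.0,10),(.085,-.021,20),(.085,-.039,30),(.085,-.061,40)]
row(*[tcp_of_scoop(scoop_lip_at(d,h,BY,np.radians(t)),BY,np.radians(t)) for d,h,t in seq])
print(observe()["moment"])
p,_=viewer.grab_frame("side");q,_=viewer.grab_frame("top")
np.savez("pics/press.npz",p=p,q=q)
E
```

```text
t 10.85 p [0.4597 0.2562 0.2173] rpy [-3.141 -0.174 -0.176] q [-1.41  0.5   0.98  2.01 -0.45  0.74 -1.95] F [ 0.8 -0.1 -0.1] w 0.0232
  cm [-0.02 -0.42  0.  ] rv [-0.001  0.001 -0.002]
  cm [ 1.77 -0.   -0.55] rv [-0.    -0.175 -0.   ]
  cm [ 2.13  0.   -0.81] rv [ 0.    -0.175 -0.   ]
  cm [ 2.51  0.   -0.45] rv [-0.    -0.175 -0.   ]
[-0.23517866 -0.31460687 -0.03180501]
```

Call:
{"api": "play_rows", "payload": {
  "motion": [
    [0.3,0,-0.1,0,-0.035,0,-1],
    [0.7,0,-0.2,0,-0.07,0,-1],
    [1.1,0,-0.3,0,-0.105,0,-1],
    [1.4,0,-0.4,0,-0.14,0,-1],
    [1.8,0,-0.5,0,-0.175,0,-1]
  ]
}}

```text
clock: 11.45
position: [0.4762, 0.2536, 0.226]
tool_rot: [-3.14, 0.002, -0.175]
force: [-0.5, 0.4, 0.1]
grip_width: 0.0225
finger_force: 108.6
```

Call:
{"api": "play_rows", "payload": {
  "motion": [
    [0.4,0,-0.15,0,-0.035,0,-1],
    [0.8,0,-0.3,0,-0.07,0,-1],
    [1.3,0,-0.5,0,-0.105,0,-1],
    [1.7,0,-0.6,0,-0.14,0,-1],
    [2.1,0,-0.8,0,-0.175,0,-1]
  ]
}}

```text
clock: 11.95
position: [0.497, 0.2499, 0.2339]
tool_rot: [-3.141, 0.177, -0.175]
force: [0.5, -0.5, -0.1]
grip_width: 0.0227
finger_force: 108.5
```

```bash
python3 - <<'E'
from h import *
import cv2
seq=[(.085,-.039,30),(.085,-.061,40)]
row(*[tcp_of_scoop(scoop_lip_at(d,h,BY,np.radians(t)),BY,np.radians(t)) for d,h,t in seq])
p,_=viewer.grab_frame("side");q,_=viewer.grab_frame("top")
a=cv2.resize(p[180:330,310:460],None,fx=2.6,fy=2.6,interpolation=cv2.INTER_CUBIC)
b=cv2.resize(q[100:250,190:340],None,fx=2.6,fy=2.6,interpolation=cv2.INTER_CUBIC)
cv2.imwrite("pics/tip30.png",cv2.convertScaleAbs(np.hstack([a,b])[:,:,::-1],alpha=1.5))
E
```

```text
t 11.95 p [0.497  0.2499 0.2339] rpy [-3.141  0.177 -0.175] q [-1.03  0.62  0.81  1.69 -0.55  1.22 -1.78] F [ 0.5 -0.5 -0.1] w 0.0227
  cm [-0.03 -0.4   0.01] rv [-0.001  0.002 -0.001]
  cm [ 2.51  0.   -0.45] rv [-0.    -0.175 -0.   ]
```

View pics/tip30.png

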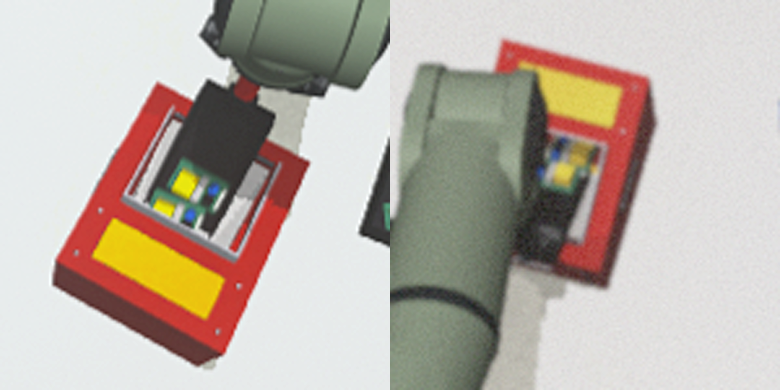

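The rejects are sliding over the lip (about (200,190)) onto the open flap, with the rear of the scoop already empty. I'll continue to 40° and hold.

Call:
{"api": "play_rows", "payload": {
  "motion": [
    [0.5,0,-0.1,0,-0.035,0,-1],
    [1,0,-0.2,0,-0.07,0,-1],
    [1.5,0,-0.3,0,-0.105,0,-1],
    [2,0,-0.4,0,-0.14,0,-1],
    [2.5,0,-0.45,0,-0.175,0,-1]
  ]
}}

```text
clock: 12.55
position: [0.522, 0.2456, 0.234]
tool_rot: [-3.141, 0.35, -0.175]
force: [1.5, -0.2, 0.6]
grip_width: 0.0226
finger_force: 108.8
```

Call:
{"api": "play_rows", "payload": {
  "motion": [
    [0,0,0,0,0,0,-1],
    [0,0,0,0,0,0,-1],
    [0,0,0,0,0,0,-1],
    [0,0,0,0,0,0,-1],
    [0,0,0,0,0,0,-1]
  ]
}}

```text
clock: 13.05
position: [0.5216, 0.2456, 0.234]
tool_rot: [-3.14, 0.35, -0.175]
force: [2.4, -1.0, -0.0]
grip_width: 0.0228
finger_force: 108.7
```

```bash
python3 - <<'E'
from h import *
import cv2
row(tcp_of_scoop(scoop_lip_at(.085,-.061,BY,np.radians(40)),BY,np.radians(40)))
p,_=viewer.grab_frame("side");q,_=viewer.grab_frame("top")
a=cv2.resize(p[205:285,350:430],None,fx=4.8,fy=4.8,interpolation=cv2.INTER_CUBIC)
b=cv2.resize(q[120:200,210:290],None,fx=4.8,fy=4.8,interpolation=cv2.INTER_CUBIC)
cv2.imwrite("pics/tip40.png",cv2.convertScaleAbs(np.hstack([a,b])[:,:,::-1],alpha=1.8))
E
```

```text
t 13.05 p [0.5216 0.2456 0.234 ] rpy [-3.14   0.35  -0.175] q [-0.86  0.73  0.74  1.51 -0.59  1.45 -1.74] F [ 2.4 -1.  -0. ] w 0.0228
  cm [ 0.03 -0.4   0.  ] rv [-0.001  0.001 -0.001]
```

View pics/tip40.png

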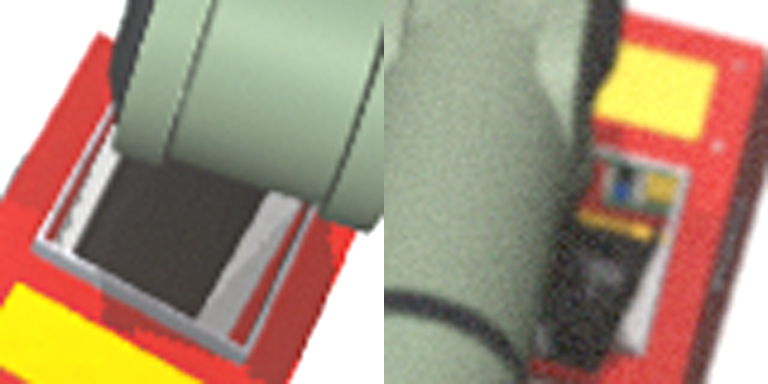

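All I can see of the scoop is bare black floor. A reject lies down in the bin past the flap's yellow edge, at (640,185). I'll withdraw upward and slightly back.

Call:
{"api": "play_rows", "payload": {
  "motion": [
    [-0.5,0,-1,0,0,0,-1],
    [-1.1,0,-2.2,0,0,0,-1],
    [-1.7,0,-3.6,0,0,0,-1],
    [-2.4,0,-5,0,0,0,-1],
    [-3.2,0,-6.4,0,0,0,-1]
  ]
}}

```text
clock: 13.65
position: [0.5136, 0.2467, 0.3067]
tool_rot: [-3.14, 0.351, -0.175]
force: [0.6, 0.2, 0.9]
grip_width: 0.0225
finger_force: 108.7
```

Call:
{"api": "play_rows", "payload": {
  "motion": [
    [-0.8,0,-1.5,0,0,0,-1],
    [-1.6,0,-3,0,0,0,-1],
    [-2.4,0,-4.5,0,0,0,-1],
    [-3.2,0,-6,0,0,0,-1],
    [-4,0,-7.5,0,0,0,-1]
  ]
}}

```text
clock: 14.15
position: [0.5018, 0.2487, 0.3905]
tool_rot: [-3.141, 0.351, -0.175]
force: [0.1, 0.1, -2.1]
grip_width: 0.0226
finger_force: 108.6
```

```bash
python3 - <<'E'
from h import *
import cv2
p,_=viewer.grab_frame("side");q,_=viewer.grab_frame("top")
T=(MAT+[-.0,0,.2],0.0,0)
row(tcp_of_scoop(np.array([.60,.1,.26]),-.02,np.radians(8)),tcp_of_scoop(MAT+[0,0,.2],MY,0))
a=cv2.resize(p[180:330,310:460],None,fx=2.6,fy=2.6,interpolation=cv2.INTER_CUBIC)
b=cv2.resize(q[100:250,190:340],None,fx=2.6,fy=2.6,interpolation=cv2.INTER_CUBIC)
cv2.imwrite("pics/out.png",cv2.convertScaleAbs(np.hstack([a,b])[:,:,::-1],alpha=1.5))
E
```

```text
t 14.25 p [0.5024 0.2487 0.3913] rpy [-3.139  0.349 -0.174] q [-0.91  0.58  0.81  1.35 -0.51  1.72 -1.86] F [-0.2 -1.4 -2.4] w 0.0228
  cm [ 4.16 14.56  5.77] rv [-0.014  0.557 -0.157]
  cm [ 3.51 29.05  8.22] rv [ 0.047  0.139 -0.165]
```

View pics/out.png

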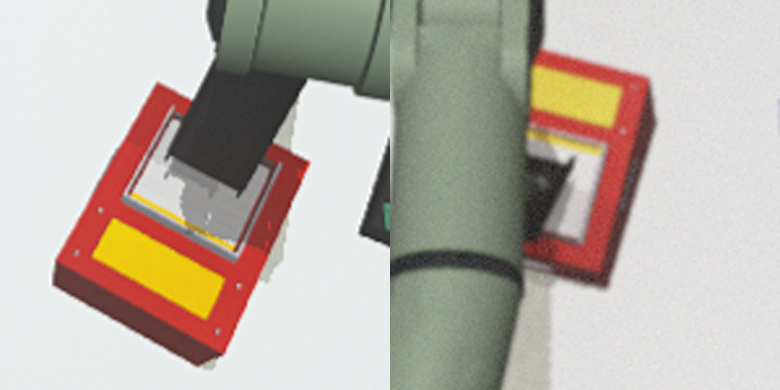

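The flap is shut again (yellow edge back at (180,220) in the rim), and the tilted scoop is empty. I'll level it while carrying it back to the mat.

Call:
{"api": "play_rows", "payload": {
  "motion": [
    [0.4,1.5,0.6,0,0.08,-0.02,-1],
    [1.2,4.5,1.8,-0.004,0.2,-0.05,-1],
    [2.2,8,3.1,-0.007,0.33,-0.09,-1],
    [3.2,11.5,4.5,-0.01,0.45,-0.125,-1],
    [4.2,14.6,5.8,-0.014,0.557,-0.157,-1]
  ]
}}

```text
clock: 14.75
position: [0.495, 0.1003, 0.3189]
tool_rot: [3.14, -0.211, -0.017]
force: [1.2, -1.7, -1.1]
grip_width: 0.0228
finger_force: 108.4
```

```bash
python3 - <<'E'
from h import *
row(tcp_of_scoop(MAT+[0,0,.12],MY,0))
E
```

```text
t 14.75 p [0.495  0.1003 0.3189] rpy [ 3.14  -0.211 -0.017] q [-1.21  0.19  0.99  1.99 -0.14  0.85 -1.76] F [ 1.2 -1.7 -1.1] w 0.0228
  cm [ 1.92 28.86 15.74] rv [ 0.048  0.138 -0.163]
```

Call:
{"api": "play_rows", "payload": {
  "motion": [
    [0.2,3,0.3,0,0.02,-0.02,-1],
    [0.4,6.5,1.2,0.01,0.035,-0.04,-1],
    [0.7,10,3,0.017,0.05,-0.06,-1],
    [1,14,5,0.024,0.07,-0.08,-1],
    [1.2,18,8,0.03,0.086,-0.1,-1]
  ]
}}

```text
clock: 15.25
position: [0.5169, -0.0577, 0.2588]
tool_rot: [-3.138, -0.287, 0.077]
force: [0.4, 1.5, -2.6]
grip_width: 0.023
finger_force: 108.3
```

```bash
python3 - <<'E'
from h import *
row(tcp_of_scoop(MAT+[0,0,.10],MY,0))
E
```

```text
t 15.25 p [ 0.5169 -0.0577  0.2588] rpy [-3.138 -0.287  0.077] q [-0.68  0.26  0.84  2.1  -0.44  0.63 -1.05] F [ 0.4  1.5 -2.6] w 0.023
  cm [-1.69 13.37 10.85] rv [ 0.02   0.062 -0.072]
```

Call:
{"api": "play_rows", "payload": {
  "motion": [
    [-0.4,2.5,1.5,0.004,0.01,-0.015,-1],
    [-0.7,5,3,0.008,0.02,-0.03,-1],
    [-0.9,7,5,0.012,0.03,-0.04,-1],
    [-1,8,6,0.014,0.04,-0.045,-1],
    [-1,8,6,0.014,0.04,-0.045,-1]
  ]
}}

```text
clock: 15.75
position: [0.5295, -0.1367, 0.1972]
tool_rot: [-3.137, -0.324, 0.12]
force: [0.6, -0.0, -1.6]
grip_width: 0.0228
finger_force: 108.4
```

```bash
python3 - <<'E'
from h import *
row(tcp_of_scoop(MAT+[0,0,.06],MY,0))
E
```

```text
t 15.75 p [ 0.5295 -0.1367  0.1972] rpy [-3.137 -0.324  0.12 ] q [-0.26  0.38  0.6   2.11 -0.73  0.52 -0.57] F [ 0.6 -0.  -1.6] w 0.0228
  cm [-2.24  5.41  8.48] rv [ 0.006  0.025 -0.03 ]
```

Call:
{"api": "play_rows", "payload": {
  "motion": [
    [-0.6,1.5,2,0,0.006,-0.01,-1],
    [-1.2,3,4,0.003,0.012,-0.02,-1],
    [-1.7,4.2,6.2,0.005,0.02,-0.025,-1],
    [-2.1,5,7.8,0.006,0.025,-0.03,-1],
    [-2.2,5.4,8.5,0.006,0.025,-0.03,-1]
  ]
}}

```text
clock: 16.25
position: [0.5433, -0.1875, 0.11]
tool_rot: [-3.141, -0.35, 0.155]
force: [-0.4, -0.6, -1.1]
grip_width: 0.0231
finger_force: 108.4
```

```bash
cat > meas.py <<'E'
from h import *
import cv2
def cloud(n):
    p,d=viewer.grab_frame(n);c=viewer.camera_info(n)
    v,u=np.mgrid[:400,:640];X=np.stack([(u-c["cx"])/c["fx"]*d,(v-c["cy"])/c["fy"]*d,d],-1)
    return p,(X-c["t"])@c["R"]
def scoop(n):
    p,W=cloud(n)
    m=(p.max(2)<70)&(abs(W[...,0]-.68)<.14)&(abs(W[...,1]+.17)<.08)&(W[...,2]<.2)
    m=cv2.morphologyEx(m.astype(np.uint8),cv2.MORPH_OPEN,np.ones((3,3)))>0
    n_,l,st,_=cv2.connectedComponentsWithStats(m.astype(np.uint8));k=1+st[1:,4].argmax();m=l==k
    P=W[m];(cx,cy),wh,a=cv2.minAreaRect(P[:,:2].astype(np.float32))
    s=Ro.from_euler("z",-MY).apply(P-MAT)
    f=s[(abs(s[:,1])<.03)&(s[:,0]>-.055)&(s[:,0]<.065)]
    A=np.c_[f[:,:2],np.ones(len(f))];co=np.linalg.lstsq(A,f[:,2],rcond=None)[0]
    print(n,len(P),"rect",round(cx,4),round(cy,4),np.round(wh,3),round(a,1),"in mat frame x",np.percentile(s[:,0],[1,99]).round(3),"y",np.percentile(s[:,1],[1,99]).round(3),"floor plane",co.round(3))
E
python3 - <<'E'
from meas import *
for n in("side","top"): scoop(n)
row(tcp_of_scoop(MAT+[0,0,.0],MY,0))
E
```

```text
side 1539 rect 0.6498 -0.1694 [0.164 0.082] 8.8 in mat frame x [-0.074  0.079] y [-0.037  0.044] floor plane [0.002 0.005 0.063]
top 1046 rect 0.6475 -0.1697 [0.163 0.082] 9.2 in mat frame x [-0.077  0.075] y [-0.037  0.043] floor plane [ 0.002 -0.     0.062]
t 16.35 p [ 0.5437 -0.1874  0.1107] rpy [ 3.142 -0.35   0.155] q [ 0.1   0.54  0.29  2.1  -1.02  0.36 -0.15] F [-0.4 -0.4 -2.4] w 0.0224
  cm [-2.32  0.17  5.68] rv [-0.001 -0.001  0.003]
```

Call:
{"api": "play_rows", "payload": {
  "motion": [
    [-0.4,0.1,1,0,0,0,-1],
    [-0.9,0.2,2,0,0,0,-1],
    [-1.3,0.3,3.1,0,0,0,-1],
    [-1.7,0.3,4.1,0,0,0,-1],
    [-1.9,0.3,4.7,0,0,0,-1]
  ]
}}

```text
clock: 16.85
position: [0.5431, -0.1899, 0.0608]
tool_rot: [3.141, -0.352, 0.156]
force: [-0.2, 0.3, -2.0]
grip_width: 0.0229
finger_force: 108.4
```

```bash
python3 - <<'E'
from meas import *
scoop("side")
row(tcp_of_scoop(MAT,MY,0))
E
```

```text
side 1430 rect 0.65 -0.1714 [0.164 0.082] 8.7 in mat frame x [-0.074  0.079] y [-0.039  0.041] floor plane [ 0.002 -0.001  0.014]
t 16.9 p [ 0.5429 -0.19    0.06  ] rpy [ 3.141 -0.351  0.156] q [ 0.25  0.62  0.1   2.12 -1.17  0.23  0.04] F [-1.7  0.6 -2.8] w 0.0228
  cm [-0.47 -0.08  0.96] rv [-0.001 -0.002  0.004]
```

Call:
{"api": "play_rows", "payload": {
  "motion": [
    [-0.08,0,0.2,0,0,0,-1],
    [-0.16,0,0.4,0,0,0,-1],
    [-0.24,0,0.6,0,0,0,-1],
    [-0.29,0,0.75,0,0,0,-1],
    [-0.32,0,0.85,0,0,0,-1]
  ]
}}

```text
clock: 17.4
position: [0.5426, -0.1908, 0.0513]
tool_rot: [3.141, -0.351, 0.155]
force: [-0.2, 0.1, -1.9]
grip_width: 0.0225
finger_force: 108.4
```

Call:
{"api": "play_rows", "payload": {
  "motion": [
    [-0.01,0,0.03,0,0,0,-1],
    [-0.02,0,0.06,0,0,0,-1],
    [-0.03,0,0.09,0,0,0,-1],
    [-0.04,0,0.11,0,0,0,-1],
    [-0.04,0,0.11,0,0,0,-1]
  ]
}}

```text
clock: 17.9
position: [0.5427, -0.1908, 0.0503]
tool_rot: [3.141, -0.352, 0.155]
force: [-3.0, 0.5, 4.0]
grip_width: 0.0225
finger_force: 109.5
```

```bash
python3 - <<'E'
from meas import *
scoop("side")
row(tcp_of_scoop(MAT,MY,0))
E
```

```text
side 1393 rect 0.6476 -0.1729 [0.168 0.082] 9.6 in mat frame x [-0.074  0.078] y [-0.04  0.04] floor plane [ 0.002 -0.002  0.004]
t 17.95 p [ 0.5427 -0.1908  0.0503] rpy [ 3.141 -0.352  0.155] q [ 0.29  0.64  0.05  2.12 -1.2   0.2   0.07] F [-2.   0.2  4.3] w 0.0229
  cm [-0.1  -0.16  0.06] rv [-0.    -0.003  0.003]
```

Call:
{"api": "play_rows", "payload": {
  "motion": [
    [0,0,0,0,0,0,-0.45],
    [0,0,0,0,0,0,-0.35],
    [0,0,0,0,0,0,-0.1],
    [0,0,0,0,0,0,0.3],
    [0,0,0,0,0,0,0.7]
  ]
}}

```text
clock: 18.45
position: [0.5426, -0.1908, 0.0501]
tool_rot: [3.141, -0.351, 0.155]
force: [-0.7, -0.4, 0.3]
grip_width: 0.0663
finger_force: 0.0
```

Call:
{"api": "play_rows", "payload": {
  "motion": [
    [0,0,0,0,0,0,0.8],
    [0,0,0,0,0,0,0.8],
    [0,0,0,0,0,0,0.8],
    [0,0,-0.5,0,0,0,0.8],
    [0,0,-1.5,0,0,0,0.8]
  ]
}}

```text
clock: 18.95
position: [0.5371, -0.1916, 0.0642]
tool_rot: [-3.141, -0.351, 0.155]
force: [-0.8, 0.9, -0.8]
grip_width: 0.0771
finger_force: 0.0
```

Call:
{"api": "play_rows", "payload": {
  "motion": [
    [0,0,-2,0,0,0,0.8],
    [0,0,-4,0,0,0,0.8],
    [0,0,-7,0,0,0,0.8],
    [0,0,-10,0,0,0,0.8],
    [0,0,-12,0,0,0,0.8]
  ]
}}

```text
clock: 19.45
position: [0.496, -0.1981, 0.1788]
tool_rot: [3.141, -0.352, 0.154]
force: [-0.5, 0.4, -0.6]
grip_width: 0.0767
finger_force: 0.0
```

```bash
python3 - <<'E'
from meas import *
for n in("side","top"): scoop(n)
row()
# bystanders / spill: compare with the first pictures; flap height
for n in("side","top"):
    p,W=cloud(n);z=np.load(f"pics/{n}0.npz");dz=z["d"];c=viewer.camera_info(n)
    d=((W@c["R"].T)+c["t"])[...,2]
    m=((abs(d-dz)>.012)&(d>0)&(dz>0)&(W[...,0]>.35)&(W[...,0]<.95)&(abs(W[...,1])<.6)&(W[...,2]<.3)&(W[...,2]>-.02)).astype(np.uint8)
    k,l,st,ce=cv2.connectedComponentsWithStats(cv2.morphologyEx(m,cv2.MORPH_OPEN,np.ones((3,3))))
    for i in range(1,k):
        if st[i,4]>12: print(n,st[i],W[l==i].mean(0).round(3))
    b=Ro.from_euler("z",-BY).apply(W.reshape(-1,3)-BIN)
    for x in(-.06,-.03,0.):
        f=b[(abs(b[:,0]-x)<.008)&(abs(b[:,1])<.05)];print(n,"flap x",x,"z",np.median(f[:,2]).round(4),"shut",round(.138+(x+.09)*np.tan(np.radians(15)),4))
E
```

```text
side 1400 rect 0.647 -0.173 [0.169 0.084] 9.4 in mat frame x [-0.075  0.077] y [-0.04   0.041] floor plane [0.004 0.007 0.003]
top 956 rect 0.6478 -0.1729 [0.162 0.081] 8.5 in mat frame x [-0.078  0.074] y [-0.039  0.04 ] floor plane [0.    0.01  0.003]
t 19.55 p [ 0.4968 -0.1983  0.1794] rpy [ 3.14  -0.354  0.155] q [ 0.01  0.38  0.46  2.15 -0.85  0.48 -0.27] F [ 0.4  0.  -0.3] w 0.0765
side [227 131  52  37 833] [ 0.474 -0.197  0.26 ]
side [248 209  12   5  36] [ 0.584 -0.193  0.017]
side [263 209   4   6  22] [ 0.577 -0.158  0.028]
side [247 216  15   9  78] [ 0.608 -0.186  0.005]
side [242 228   7   8  45] [ 0.653 -0.198  0.005]
side [250 228   6   8  24] [ 0.646 -0.176  0.005]
side [240 241   7   8  46] [ 0.694 -0.187  0.006]
side [258 246   4   5  17] [ 0.69  -0.132  0.016]
side flap x -0.06 z 0.1465 shut 0.146
side flap x -0.03 z 0.1546 shut 0.1541
side flap x 0.0 z 0.1626 shut 0.1621
top [381 157   4   8  25] [ 0.711 -0.208  0.014]
top [373 164   6   3  18] [ 0.695 -0.186  0.005]
top [359 166   4   7  21] [ 0.673 -0.133  0.017]
top [376 172   5   6  26] [ 0.662 -0.197  0.005]
top [361 185   4   4  14] [ 0.611 -0.144  0.02 ]
top [373 184   5   5  24] [ 0.619 -0.188  0.003]
top [376 190   4   4  16] [ 0.601 -0.199  0.003]
top [363 192   7   6  34] [ 0.581 -0.159  0.025]
top [362 212  16  14 156] [ 0.461 -0.15   0.265]
top flap x -0.06 z 0.1456 shut 0.146
top flap x -0.03 z 0.1537 shut 0.1541
top flap x 0.0 z 0.1622 shut 0.1621
```

The flap is shut, the scoop is empty and centred on the mat, and the only depth changes are at the scoop and the arm. Handing in.

```bash
python3 -c "
from workcell import bot
print(bot.job_done())"
```

```text
the job is handed in; nothing more can be done
None
```

The rejects are in the scrap bin with none spilled, the flap is shut, the empty scoop stands upright within about 2 mm of the mat's middle, the other items show no movement, and I handed the job in at 19.6 s.

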